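Pump up the watch pressure tester

ROBOT

A 6-joint arm with a two-finger parallel gripper is mounted at the origin on the work surface. World frame = base frame: x ahead of the robot, y to its left, z up, the work surface at z = 0. Lengths are in m, angles in degrees, forces in N, time in s.
With the tool pointing down it reaches from about 0.4 to 0.825 m from the base axis. Payload 7 kg.
Tool frame: the origin (TCP) lies midway between the tips of the shut fingers; the grasp point (between the pads) lies 19 mm behind it (r.grasp_offset is the distance from the TCP to the grasp point, in m); z points along the fingers, x is the direction in which the jaws open and shut, and the axes are right-handed (so a half turn about z gives the same grasp; the last joint's range is limited). The gripper opens to 88 mm and grips with 3 to 60 N. Pads are 19 mm wide; open, the fingers measure 130 mm over their backs; the gripper's body (78 mm by 193 mm) begins 47 mm behind the grasp point.
Start: joints at [90.762, 20.546, 0.682, 0, -70.136, -16.507], TCP at [0.183, 0.65, 0.227] pointing down, gripper open.
Joint ranges: [-176.03, 176.03], [-82.01, 121.73], [-58.28, 71.71], [-173.87, 95.51], [-174.79, -0.11], [-173.66, 173.66]. Speed limits (degrees/s): [136.94, 136.94, 172.46, 180, 180, 180].

INTERFACE

Orientations are given as [roll, pitch, yaw] about the fixed x, y, z axes, in that order (R = Rz(yaw) Ry(pitch) Rx(roll)).
In Python, from plant import r gives the robot as it stands.
- The arm moves only by the tool step_arm, never from a script. Its argument "deltas" is a list of rows, each a list of 7 numbers: the turn, a rotation vector about the tool's x, y, z in rad, then the shift along the tool's x, y, z in mm, then the opening, from -1 (shut) to 1 (fully open), so that 0 is half open. In form: [[ax, ay, az, x, y, z, grip], ...]. A call has 1 to 10 rows; each row shifts and turns the pose as measured when the row begins, along the tool's axes as they then stand; what a row does not reach is not made up. A row lasts 1/10 s, in which the tool goes at most 50 mm and 8.59 degrees, less where a joint would pass 70% of its speed; a pose out of reach is approached as far as the arm can. A call with a gripper value outside its range is refused whole. The fingers move at their own pace and stop on an object; "squeeze" is the grip in N (left out, the last holds). Time passes only in rows, so rows that do not move let the fingers close. It gives the time, the measured TCP pose, the force and the opening at its end, in the units of the state.
- r.get_state(): the state, without advancing time (a new reading comes with each control period).
- r.capture(name): name is "scene" or "top"; returns the picture (400x640x3 uint8, red, green, blue); there is no depth.
- r.camera_info(name): a dict with "vertical_fov" (degrees; the focal length in pixels is half the picture's height over the tangent of half this angle, whatever the lens; pixels are square), "cx", "cy" (the principal point, pixels), "view" (4x4, takes a point from world to camera coordinates). Camera axes: x right, y down, z forward; pixel columns grow to the right and rows downward; lengths in m; the calibration is good to about 2 mm. A picture is of the moment at which its call begins. camera_info takes no time and is no camera call.
- r.close_job(): hands the job in, once; it reports no verdict.
The state is a dict: "time_s": time; "joints": joint angles; "qd": joint speeds; "joint_torque": joint torques, N m; "tcp_pos": TCP position; "eef_rot": TCP orientation; "contact_force": force on the tool from outside, world axes, zero at the start; "moment": the same for the moment, N m; "gripper_width": finger opening in m.
Only numpy, scipy, OpenCV 4.12 (cv2) and the standard library are available. Lean on these libraries where they do the work, as an engineer would, in place of code of your own. Each camera call takes 0.05 s, during which the arm holds its last target.

TASK

Charge the watch pressure tester: with the fingertips, press its blue-capped spring plunger down and let it spring back up, again and again, until the orange indicator pin has popped fully out and its green band shows. Only push on top of the plunger, do not grip it; do not touch the indicator pin, leave the red vent button unpressed, and leave the loose things on the bench where they are. Finish with the plunger up and the hand clear.

Things in the scene. Friction and masses are not known exactly. Their poses are not given: they have to be found in the camera images.
- tester: Pressure tester fixed to the bench: grey base 150 (x) x 200 (y) x 22 mm, origin at the centre of its underside, z up. On it (tester x, y in mm; tops above the bench): clear watch chamber with lid, 90 across, top 93, at (-22, -45); pump barrel with plunger, 42 across, top 110, at (-22, 58); black tower with the pin, 36 across, top 70, at (46, -12); red vent button, at (48, 66).
- plunger_top (a point): Centre of the top face of the plunger's round blue cap: 35 mm across, 6 mm thick, facing straight up, 155 mm above the bench when up, the highest part of the tester. It moves with the plunger.
- plunger_travel (a joint): Plunger travel in m: 0 = up, 0.015 = fully down. A spring returns it: pushing takes 7 N at the start, 12 N at full travel, then a solid stop. A stroke counts only if pressed nearly fully down (13 mm or more) and then let back fully up; the pin climbs on the way up.
- pin_travel (a joint): How far the orange indicator pin has come out, in m: 0 = its top stands 4 mm out of the tower, 0.050 = fully out (54 mm), 9 mm of its green lower end showing, none before. A ratchet raises it by up to 14 mm at the first stroke and 11 mm at each further one, and it stays there; it starts partly out, so 3 to 5 full strokes are needed. More strokes do no harm.
- pin_top (a point): Centre of the top of the orange indicator pin, 15 mm across; 74 mm above the bench at pin value 0, 124 mm when fully out. It rises straight up.
- pin: The orange indicator pin, upright, 15 mm across; its origin lies on its axis, 74 mm below its top. Not to be touched.
- vent (a joint): Travel of the red vent button in m: 0 = out (as it must stay), 0.005 = pressed. The button is 18 mm across, in a small black housing on the tester's base.
- holder: Loose round brass movement holder with two jaws, 60 mm across, 26 mm high; origin at the centre of its underside. Leave alone.
- dome: Loose green glass dust dome with a ball knob, 80 mm across, 76 mm high; origin at the centre of its underside. Leave alone.
- opener: Loose steel case opener: a disc with three upright pins on a wooden handle, lying flat, 143 mm long (x from -85 to +58 mm), 44 mm wide, 19 mm high; origin under it, where handle and neck meet. Leave alone.
- tray: Loose boxwood parts tray with six compartments, 80 (x) x 120 (y) x 18 mm; origin at the centre of its underside. Leave alone.
- plunger: The plunger: blue cap on top, right under it a brass collar (36 mm across, 9 mm high) and the 12 mm steel rod below. Not to be gripped by collar or rod. Its origin lies on the plunger's axis, 155 mm below the cap's top.

How it is judged (in metres and radians):
On the way, in this order (a step that is already met when the one before it is completed fails the run):
1. the plunger is pressed nearly fully down (value of joint plunger_travel above 0.011 m).
2. the indicator pin has come fully out (value of joint pin_travel above 0.046 m), for 0.2 s.
At the end, for the whole second after the job is handed in: The pin stands fully out (within 4 mm of its 50 mm travel), the plunger is back up (within 3 mm), the vent button is out (within 2 mm), and holder, dome, opener and tray are within 15 mm of where they began (value of joint pin_travel above 0.046 m and value of joint plunger_travel below 0.003 m and value of joint vent below 0.002 m and distance of each of holder, dome, opener, tray from where it was at the start of the episode below 0.015 m); the robot touches nothing.
It fails at once if the indicator pin is touched by the robot (contact force between any of the fingers, the arm and pin above 1 N).
It fails at once if the plunger is gripped by its collar or rod (contact force between the fingers and plunger_collar above 4 N or contact force between the fingers and plunger_rod above 4 N).
It fails at once if the vent button is pressed (value of joint vent above 0.002 m).
It fails at once if a loose thing is lifted or shoved 15 mm or more (distance of any of holder, dome, opener, tray from where it was at the start of the episode above 0.015 m).
It also fails if it takes over 40 s, if anything falls off the work surface, if the arm or the gripper's body presses on something with over 40 N, if the wrist force passes 120 N, or if a joint passes its speed limit or range.

## Working session

There is one attempt and no reset: what is moved stays moved. The work goes in short steps, Python scripts to look and compute and a tool call to move; the robot and the scene stay as the last step left them, time stands still between calls to the robot, and variables do not carry over. Pictures are saved under pics/ and viewed, and the job is handed in when it is done.

Besides the shell and the picture viewer there is one more tool, called after ">>>" by a JSON object that holds its "fn" and its "kwargs", one argument or row to a line. step_arm: Moves the arm, as the interface text tells. Its arguments: {"type":"object","properties":{"deltas":{"type":"array","items":{"type":"array","items":{"type":"number"}}},"squeeze":{"type":"number"}},"required":["deltas"]}

```bash
mkdir -p pics
python3 - <<'E'
from plant import r
import cv2
for n in("scene","top"):
    im=r.capture(n); cv2.imwrite(f"pics/{n}0.png",im[:,:,::-1])
    i=r.camera_info(n); print(n,i)
print(r.get_state())
E
```

```text
scene {'vertical_fov': 47.76601698127938, 'cx': 322.79773174596033, 'cy': 199.29770631335552, 'view': array([[ 0.15621462,  0.98755844,  0.01803687, -0.15087938],
       [ 0.71818343, -0.10102968, -0.68848062, -0.33607391],
       [-0.67809259,  0.12050452, -0.72503041,  1.49318713],
       [ 0.        ,  0.        ,  0.        ,  1.        ]])}
top {'vertical_fov': 49.346807218395874, 'cx': 320.7054751757568, 'cy': 203.32971103421914, 'view': array([[ 0.02941547, -0.9987825 ,  0.03960116,  0.01103004],
       [-0.99067572, -0.03440353, -0.13182572,  0.59194093],
       [ 0.13302764, -0.03535419, -0.99048156,  0.99628488],
       [ 0.        ,  0.        ,  0.        ,  1.        ]])}
{'time_s': 0.1, 'joints': array([ 9.07614427e+01,  2.05869198e+01,  6.39079854e-01, -1.79037923e-02,
       -7.01357718e+01, -1.65067535e+01]), 'qd': array([ 0.03778383, -0.08934962,  0.11074638,  0.0586868 , -0.08969083,
       -0.02435832]), 'joint_torque': array([-1.13739294e-03, -5.84163380e+01,  2.93753779e+01,  7.01558411e+00,
        1.01938541e-02, -5.08195683e-05]), 'tcp_pos': array([0.18307707, 0.64924322, 0.22572092]), 'eef_rot': array([-1.79992379e+02, -8.49484410e-02, -1.05751412e+02]), 'contact_force': array([ 0.13269191,  0.08727013, -0.30316327]), 'moment': array([-0.00377064, -0.02634115, -0.0199805 ]), 'gripper_width': 0.08761160014764244}
```

View pics/scene0.png

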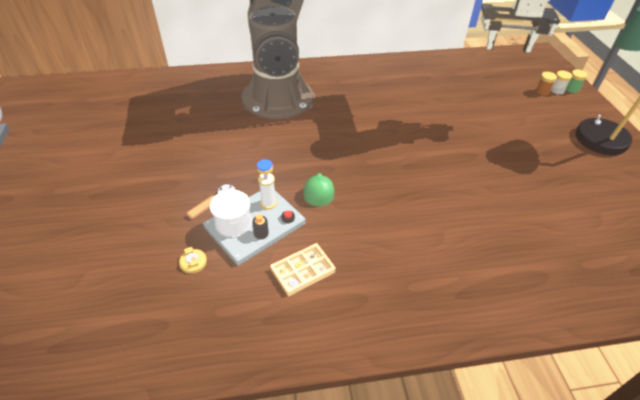

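View pics/top0.png

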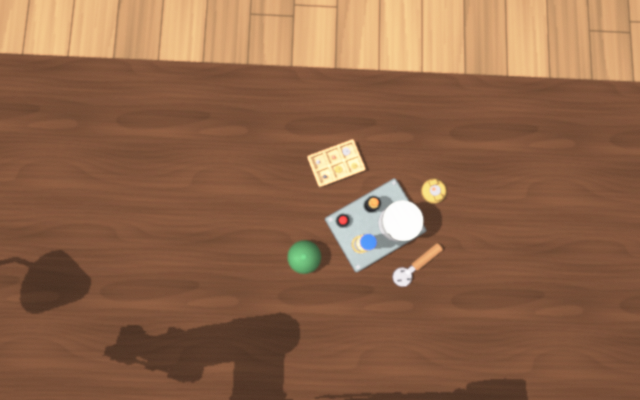

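The scene view shows the blue cap near (265,166) and the orange pin near (260,219). In the top view the cap is near (369,242), the pin at (373,203), the vent at (343,220) and the dome at (305,257). Next I measure them.

```bash
cat > h.py <<'E'
import numpy as np, cv2
from plant import r
def cam(n):
    i=r.camera_info(n); f=200/np.tan(np.radians(i["vertical_fov"]/2)); return f,i["cx"],i["cy"],np.array(i["view"])
def ray(n,uv):
    f,cx,cy,V=cam(n); d=V[:3,:3].T@np.array([(uv[0]-cx)/f,(uv[1]-cy)/f,1]); return -V[:3,:3].T@V[:3,3],d
def onz(n,uv,z):
    o,d=ray(n,uv); return o+d*(z-o[2])/d[2]
def two(a,b):
    (o1,d1),(o2,d2)=ray("scene",a),ray("top",b)
    s=np.linalg.lstsq(np.c_[d1,-d2],o2-o1,rcond=None)[0]
    p,q=o1+s[0]*d1,o2+s[1]*d2; return (p+q)/2,np.linalg.norm(p-q)
def proj(n,p):
    f,cx,cy,V=cam(n); c=V[:3,:3]@p+V[:3,3]; return np.array([f*c[0]/c[2]+cx,f*c[1]/c[2]+cy])
def blobs(im,lo,hi,box):
    h=cv2.cvtColor(im,cv2.COLOR_RGB2HSV); m=cv2.inRange(h,lo,hi)
    k=np.zeros_like(m); x0,y0,x1,y1=box; k[y0:y1,x0:x1]=m[y0:y1,x0:x1]
    n,_,st,c=cv2.connectedComponentsWithStats(k)
    return [(c[i].round(1),st[i].tolist()) for i in range(1,n) if st[i][4]>5]
E
python3 - <<'E'
from h import *
S=cv2.imread("pics/scene0.png")[:,:,::-1].copy();T=cv2.imread("pics/top0.png")[:,:,::-1].copy()
print("blue",blobs(S,(100,120,80),(125,255,255),(170,130,350,300)),blobs(T,(100,120,80),(125,255,255),(280,130,460,300)))
print("red",blobs(S,(0,170,100),(5,255,255),(170,130,350,300)),blobs(T,(0,170,100),(5,255,255),(280,130,460,300)))
print("or",blobs(S,(8,150,150),(18,255,255),(235,200,275,230)),blobs(T,(8,150,150),(18,255,255),(360,190,385,215)))
print("dome",blobs(S,(50,100,50),(80,255,255),(280,130,360,300)),blobs(T,(50,100,50),(80,255,255),(280,130,460,300)))
b=blobs(T,(100,120,80),(125,255,255),(280,130,460,300))
a=cv2.resize(S[140:280,170:350],None,fx=4,fy=4,interpolation=2);c=cv2.resize(T[130:290,280:460],None,fx=4,fy=4,interpolation=2)
cv2.imwrite("pics/zs.png",a[:,:,::-1]);cv2.imwrite("pics/zt.png",c[:,:,::-1])
E
```

```text
blue [(array([264.2, 164.5]), [257, 160, 15, 10, 113])] [(array([368.2, 241.6]), [361, 235, 15, 14, 178])]
red [] [(array([342.8, 219.7]), [339, 216, 8, 8, 48])]
or [] [(array([375.3, 201.9]), [372, 198, 7, 8, 29])]
dome [(array([318.6, 177.6]), [317, 175, 5, 6, 20])] [(array([302.8, 256.9]), [289, 242, 29, 30, 628])]
```

View pics/zs.png

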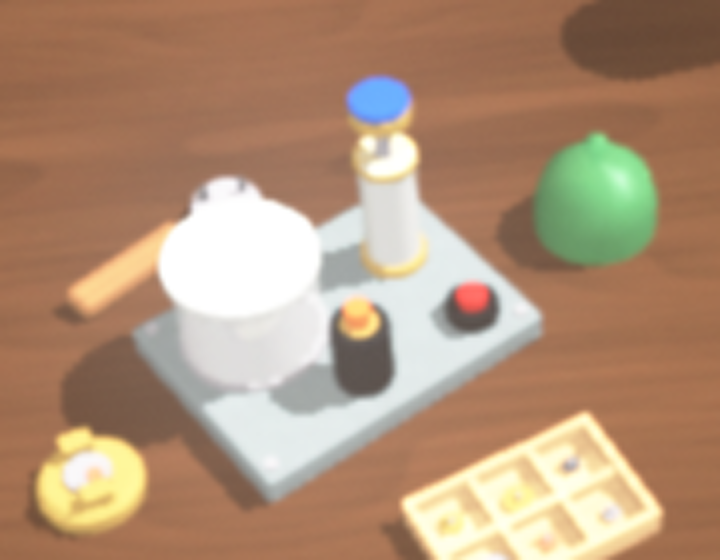

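View pics/zt.png

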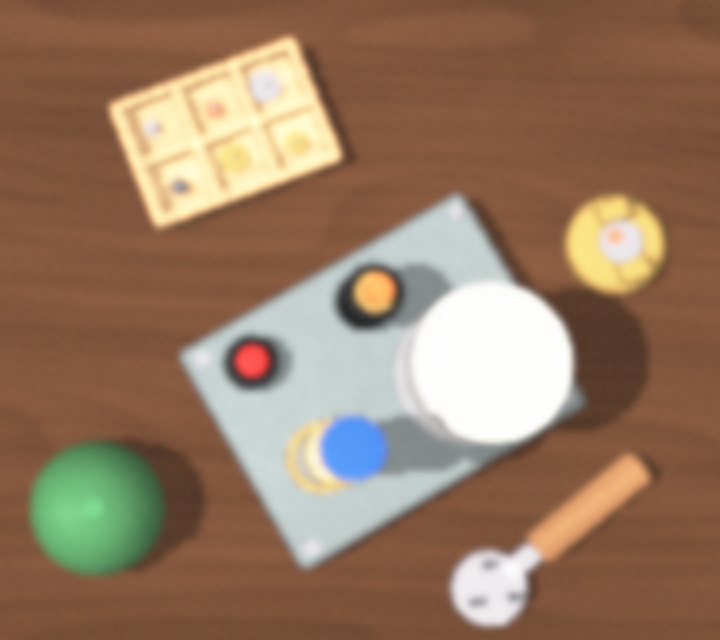

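Run:
```python
from h import *
np.set_printoptions(precision=4,suppress=True)
print("cap two",two((264.6,164.6),(368.2,241.7)))
print("capz",onz("top",(368.2,241.7),.155),onz("scene",(264.6,164.6),.155))
zt=lambda u,v:(280+u/4,130+v/4)
C=[onz("top",zt(*p),.022)[:2] for p in [(458,195),(182,352),(305,567)]]
for i in range(2):
    d=C[i+1]-C[i];print(C[i],np.linalg.norm(d),np.degrees(np.arctan2(d[1],d[0])))
print(C[2],"ctr",(C[0]+C[2])/2)
print("pin",two((170+357/4,140+308/4),zt(375,290)),"vent",onz("top",zt(252,361),.04),"dome",onz("top",zt(97,508),.04),
 "opener",onz("top",zt(490,588),.01), "tray",onz("top",zt(225,132),.018),"holder",onz("top",zt(615,245),.026))
# tester pose: x axis from corner3->2 ; y from 1->2
x=C[1]-C[2];x/=np.linalg.norm(x);y=C[1]-C[0];y/=np.linalg.norm(y);c=(C[0]+C[2])/2
print("x,y",x,y)
print("plunger",c-.022*x+.058*y,"pin",c+.046*x-.012*y,"vent",c+.048*x+.066*y,"chamber",c-.022*x-.045*y)
```

```text
cap two (array([ 0.4983, -0.0656,  0.1569]), np.float64(0.0036135853950583353))
capz [ 0.4982 -0.0677  0.155 ] [ 0.4967 -0.0638  0.155 ]
[ 0.6606 -0.1498] 0.19551282291184238 121.54456060356466
[0.5583 0.0168] 0.14727669742886604 -148.62345813788323
[ 0.4326 -0.0599] ctr [ 0.5466 -0.1048]
pin (array([ 0.5915, -0.0887,  0.0839]), np.float64(0.0018641016246559617)) vent [ 0.5526 -0.024   0.04  ] dome [0.4635 0.0647 0.04  ] opener [ 0.4231 -0.1734  0.01  ] tray [ 0.6955 -0.0061  0.018 ] holder [ 0.6324 -0.2457  0.026 ]
x,y [0.8538 0.5207] [-0.5232  0.8522]
plunger [ 0.4975 -0.0669] pin [ 0.5922 -0.0911] vent [ 0.5531 -0.0236] chamber [ 0.5514 -0.1547]
```

>>> {"fn": "step_arm", "kwargs": {
  "deltas": [
    [0,0,0,20,-16,0,-1],
    [0,0,0,38,-31,0,-1],
    [0,0,0,38,-31,0,-1],
    [0,0,0,38,-31,0,-1],
    [0,0,0,38,-31,0,-1],
    [0,0,0,38,-31,0,-1],
    [0,0,0,38,-31,0,-1],
    [0,0,0,38,-31,0,-1],
    [0,0,0,38,-31,0,-1],
    [0,0,0,38,-31,0,-1]
  ],
  "squeeze": 10
}}

```text
time_s: 1.1
tcp_pos: [0.3683, 0.2136, 0.2223]
eef_rot: [-179.9, -0.5, -105.3]
contact_force: [0.6, 0.6, 0.5]
gripper_width: 0.0131
```

>>> {"fn": "step_arm", "kwargs": {
  "deltas": [
    [0,0,0,38,-32,0,-1],
    [0,0,0,38,-32,0,-1],
    [0,0,0,38,-32,0,-1],
    [0,0,0,38,-32,0,-1],
    [0,0,0,38,-32,0,-1],
    [0,0,0,25,-20,0,-1],
    [0,0,0,0,0,0,-1],
    [0,0,0,0,0,0,-1]
  ]
}}

```text
time_s: 1.9
tcp_pos: [0.484, -0.0509, 0.2238]
eef_rot: [-180.0, -0.4, -105.6]
contact_force: [-0.0, 0.3, 0.5]
gripper_width: 0.0004
```

```bash
cat > d.py <<'E'
from h import *
from scipy.spatial.transform import Rotation as R
import sys
s=r.get_state(); g=np.array([0.498,-0.066,float(sys.argv[1])])
M=R.from_euler('xyz',s["eef_rot"],degrees=True)
# desired: tool straight down, same yaw
W=R.from_euler('xyz',[180,0,s["eef_rot"][2]],degrees=True)
np.set_printoptions(precision=4,suppress=True)
print("t",s["time_s"],"tcp",s["tcp_pos"],s["eef_rot"],"F",s["contact_force"],"w",s["gripper_width"],"j",s["joints"])
print("delta tool mm",M.inv().apply(g-s["tcp_pos"])*1e3,"rot",(M.inv()*W).as_rotvec())
E
python3 d.py 0.17
```

```text
t 1.9 tcp [ 0.484  -0.0509  0.2238] [-179.9733   -0.4142 -105.6055] F [-0.0031  0.3107  0.4821] w 0.0003875449290298385 j [ 17.516    2.7017 -22.7349   0.3996 -64.7679  56.7076]
delta tool mm [ 10.4164 -17.532   53.8713] rot [-0.0005 -0.0072  0.    ]
```

>>> {"fn": "step_arm", "kwargs": {
  "deltas": [
    [0,-0.007,0,10,-18,25,-1],
    [0,0,0,0,0,25,-1],
    [0,0,0,0,0,0,-1],
    [0,0,0,0,0,0,-1]
  ]
}}

```text
time_s: 2.3
tcp_pos: [0.4988, -0.0631, 0.1739]
eef_rot: [-179.9, 0.1, -105.4]
contact_force: [-0.1, -0.4, 0.8]
gripper_width: 0.0003
```

```bash
python3 d.py 0.165
python3 - <<'E'
from h import *
a=[cv2.resize(r.capture(n)[y:y+140,x:x+180],None,fx=2.2,fy=2.2,interpolation=2) for n,x,y in(("scene",170,110),("top",280,130))]
cv2.imwrite("pics/p1.png",np.hstack(a)[:,:,::-1])
E
```

```text
t 2.3 tcp [ 0.4988 -0.0631  0.1739] [-179.8851    0.055  -105.413 ] F [-0.1355 -0.4226  0.826 ] w 0.000290416248160882 j [ 15.2245   6.6745 -25.1496   0.0133 -58.049   59.3555]
delta tool mm [ 2.997  -0.0083  8.8553] rot [-0.002  0.001 -0.   ]
```

View pics/p1.png

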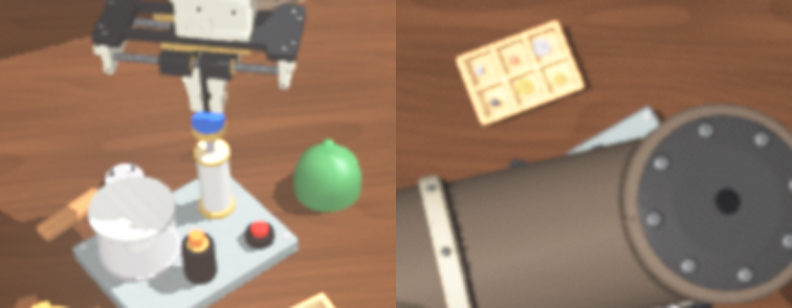

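The scene view shows the closed fingertips right over the blue cap (about (208,120) in the left half), with clear space around them. I press down.

>>> {"fn": "step_arm", "kwargs": {
  "deltas": [
    [0,0,0,3,0,8,-1],
    [0,0,0,0,0,8,-1],
    [0,0,0,0,0,6,-1],
    [0,0,0,0,0,6,-1],
    [0,0,0,0,0,4,-1],
    [0,0,0,0,0,2,-1]
  ]
}}

```text
time_s: 3.0
tcp_pos: [0.4998, -0.0649, 0.1431]
eef_rot: [-179.5, 0.2, -105.2]
contact_force: [-4.5, 2.4, 10.6]
gripper_width: 0.0005
```

>>> {"fn": "step_arm", "kwargs": {
  "deltas": [
    [0,0,0,0,0,3,-1],
    [0,0,0,0,0,3,-1]
  ]
}}

```text
time_s: 3.2
tcp_pos: [0.5001, -0.065, 0.14]
eef_rot: [-179.4, 0.2, -105.2]
contact_force: [-15.6, 7.0, 42.9]
gripper_width: 0.0004
```

The force jumped at z = 0.140, so the plunger is on its stop. I release it.

>>> {"fn": "step_arm", "kwargs": {
  "deltas": [
    [0,0,0,0,0,-8,-1],
    [0,0,0,0,0,-9,-1],
    [0,0,0,0,0,-9,-1],
    [0,0,0,0,0,0,-1],
    [0,0,0,0,0,0,-1]
  ]
}}

```text
time_s: 3.7
tcp_pos: [0.5, -0.0648, 0.1679]
eef_rot: [-179.3, 0.2, -105.1]
contact_force: [-0.7, -0.3, -0.8]
gripper_width: 0.0008
```

```bash
python3 d.py 0.165
python3 - <<'E'
from h import *
a=cv2.resize(r.capture("scene")[110:250,170:350],None,fx=4,fy=4,interpolation=2)
cv2.imwrite("pics/p2.png",a[:,:,::-1])
E
```

```text
t 3.7 tcp [ 0.5    -0.0648  0.1679] [-179.2959    0.2353 -105.1386] F [-0.7202 -0.2823 -0.7875] w 0.0007923188530846227 j [ 15.1006   6.7632 -25.9886   0.1814 -56.5215  59.6603]
delta tool mm [1.7201 1.6559 2.8802] rot [-0.0123  0.0041 -0.    ]
```

View pics/p2.png

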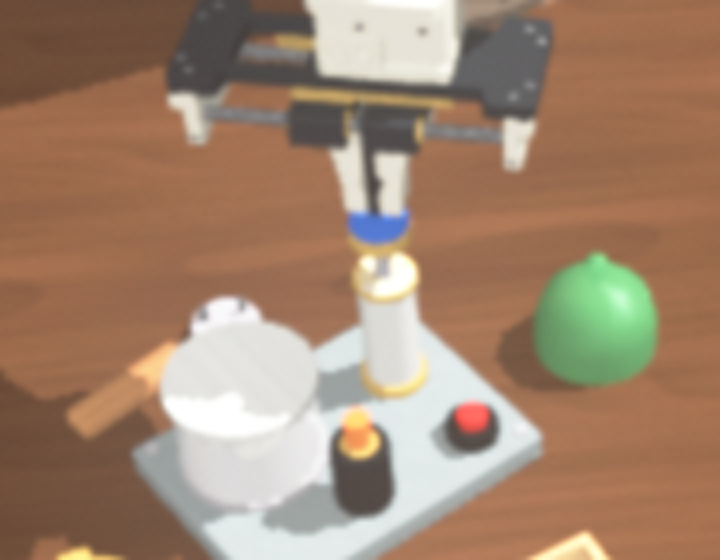

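The cap is back up and the pin has risen (top edge from about 418 to 408 in the same crop). The other objects are unmoved, so I do the next strokes.

>>> {"fn": "step_arm", "kwargs": {
  "deltas": [
    [-0.012,0.004,0,2,2,9,-1],
    [0,0,0,0,0,8,-1],
    [0,0,0,0,0,6,-1],
    [0,0,0,0,0,5,-1],
    [0,0,0,0,0,3,-1],
    [0,0,0,0,0,3,-1],
    [0,0,0,0,0,3,-1]
  ]
}}

```text
time_s: 4.45
tcp_pos: [0.498, -0.0665, 0.14]
eef_rot: [-179.9, -0.2, -104.8]
contact_force: [-15.8, 6.2, 40.4]
gripper_width: 0.0004
```

>>> {"fn": "step_arm", "kwargs": {
  "deltas": [
    [0,0,0,0,0,-8,-1],
    [0,0,0,0,0,-9,-1],
    [0,0,0,0,0,-8,-1],
    [0,0,0,0,0,0,-1],
    [0,0,0,0,0,0,-1]
  ]
}}

```text
time_s: 4.95
tcp_pos: [0.4971, -0.0663, 0.1643]
eef_rot: [-180.0, -0.2, -104.8]
contact_force: [-1.1, 0.3, -0.0]
gripper_width: 0.0008
```

```bash
python3 d.py 0.165
python3 - <<'E'
from h import *
a=cv2.resize(r.capture("scene")[110:250,170:350],None,fx=4,fy=4,interpolation=2)
cv2.imwrite("pics/p3.png",a[:,:,::-1])
E
```

```text
t 4.95 tcp [ 0.4971 -0.0663  0.1643] [-179.9914   -0.2227 -104.7923] F [-1.1217  0.2901 -0.0317] w 0.0008408204146235212 j [ 15.0491   7.1835 -26.0422   0.2358 -56.8779  60.0296]
delta tool mm [-0.5446 -0.8328 -0.726 ] rot [-0.0001 -0.0039  0.    ]
```

View pics/p3.png

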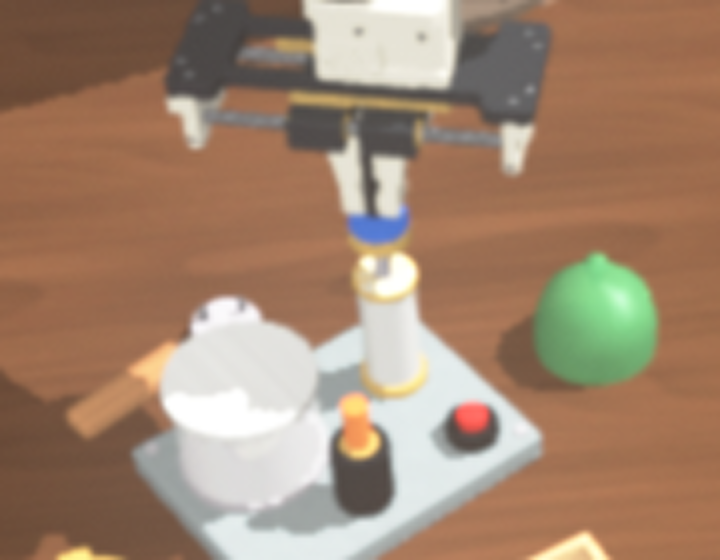

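The pin is up another step (top edge now at about 395) and the cap is up. Next stroke, from z = 0.164.

>>> {"fn": "step_arm", "kwargs": {
  "deltas": [
    [0,0,0,0,0,9,-1],
    [0,0,0,0,0,7,-1],
    [0,0,0,0,0,5,-1],
    [0,0,0,0,0,4,-1],
    [0,0,0,0,0,3,-1],
    [0,0,0,0,0,3,-1],
    [0,0,0,0,0,2,-1]
  ]
}}

```text
time_s: 5.7
tcp_pos: [0.4978, -0.0664, 0.1401]
eef_rot: [-179.7, -0.4, -104.5]
contact_force: [-9.5, 3.7, 22.6]
gripper_width: 0.0004
```

>>> {"fn": "step_arm", "kwargs": {
  "deltas": [
    [0,0,0,0,0,-8,-1],
    [0,0,0,0,0,-9,-1],
    [0,0,0,0,0,-8,-1],
    [0,0,0,0,0,0,-1],
    [0,0,0,0,0,0,-1]
  ]
}}

```text
time_s: 6.2
tcp_pos: [0.4969, -0.0662, 0.1642]
eef_rot: [-179.8, -0.4, -104.5]
contact_force: [-0.7, 0.3, -0.2]
gripper_width: 0.0006
```

```bash
python3 d.py 0.165
python3 - <<'E'
from h import *
a=cv2.resize(r.capture("scene")[110:250,170:350],None,fx=4,fy=4,interpolation=2)
cv2.imwrite("pics/p4.png",a[:,:,::-1])
E
```

```text
t 6.2 tcp [ 0.4969 -0.0662  0.1642] [-179.8402   -0.3928 -104.4518] F [-0.7233  0.3054 -0.1726] w 0.0005931803726469036 j [ 15.247    7.0851 -26.2778   0.5031 -56.6938  60.0254]
delta tool mm [-0.5009 -1.0399 -0.771 ] rot [-0.0028 -0.0069  0.    ]
```

View pics/p4.png

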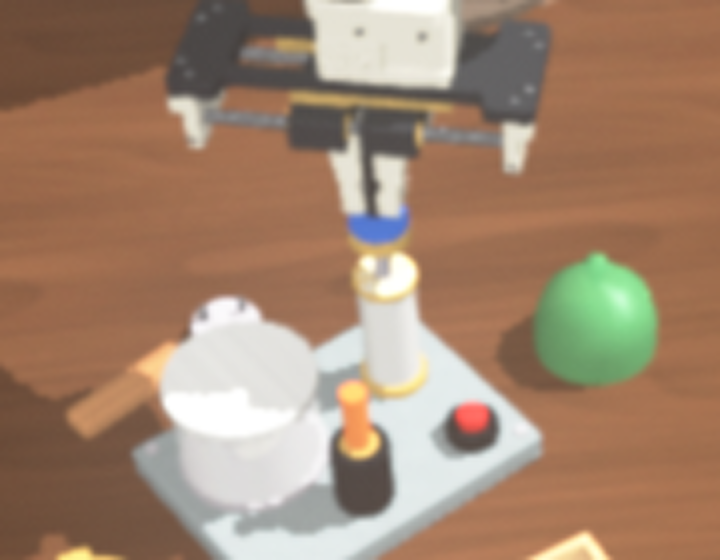

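The pin rose again (top edge at about 381) and no green shows yet. Another stroke.

>>> {"fn": "step_arm", "kwargs": {
  "deltas": [
    [0,-0.007,0,0,-1,9,-1],
    [0,0,0,0,0,7,-1],
    [0,0,0,0,0,5,-1],
    [0,0,0,0,0,4,-1],
    [0,0,0,0,0,3,-1],
    [0,0,0,0,0,3,-1],
    [0,0,0,0,0,2,-1]
  ]
}}

```text
time_s: 6.95
tcp_pos: [0.4986, -0.0666, 0.1401]
eef_rot: [-179.6, -0.0, -104.2]
contact_force: [-9.4, 4.7, 22.7]
gripper_width: 0.0005
```

>>> {"fn": "step_arm", "kwargs": {
  "deltas": [
    [0,0,0,0,0,-8,-1],
    [0,0,0,0,0,-9,-1],
    [0,0,0,0,0,-8,-1],
    [0,0,0,0,0,0,-1],
    [0,0,0,0,0,0,-1]
  ]
}}

```text
time_s: 7.45
tcp_pos: [0.4977, -0.0665, 0.1643]
eef_rot: [-179.7, 0.0, -104.2]
contact_force: [-0.5, -0.1, -1.2]
gripper_width: 0.0007
```

```bash
python3 d.py 0.165
python3 - <<'E'
from h import *
a=cv2.resize(r.capture("scene")[110:250,170:350],None,fx=4,fy=4,interpolation=2)
cv2.imwrite("pics/p5.png",a[:,:,::-1])
E
```

```text
t 7.45 tcp [ 0.4977 -0.0665  0.1643] [-179.7125    0.0036 -104.1648] F [-0.5283 -0.1398 -1.219 ] w 0.000729899803437463 j [ 14.9549   7.0543 -26.1669   0.164  -56.526   60.7901]
delta tool mm [-0.5741 -0.163  -0.7242] rot [-0.005   0.0001 -0.    ]
```

View pics/p5.png

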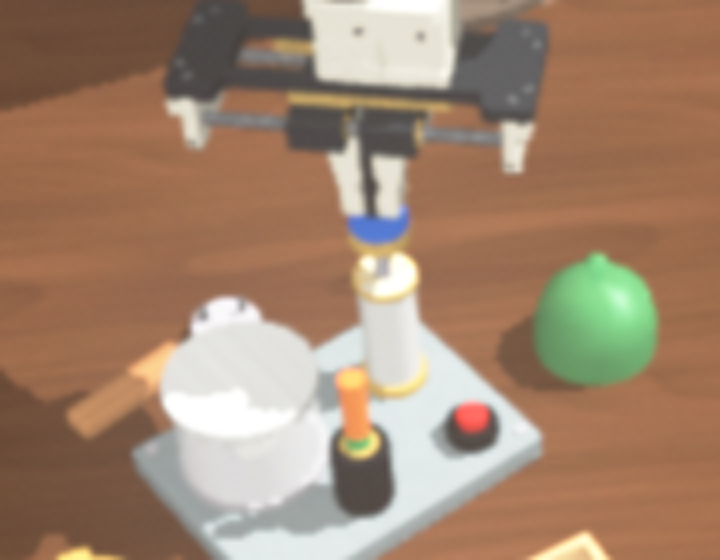

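Green now shows at the pin's foot, around (357,443). Extra strokes do no harm, so I do one more to be sure it is fully out.

>>> {"fn": "step_arm", "kwargs": {
  "deltas": [
    [0,0,0,0,0,9,-1],
    [0,0,0,0,0,7,-1],
    [0,0,0,0,0,5,-1],
    [0,0,0,0,0,4,-1],
    [0,0,0,0,0,3,-1],
    [0,0,0,0,0,3,-1],
    [0,0,0,0,0,2,-1]
  ]
}}

```text
time_s: 8.2
tcp_pos: [0.4985, -0.0666, 0.1401]
eef_rot: [-179.5, -0.1, -103.8]
contact_force: [-9.7, 4.1, 21.7]
gripper_width: 0.0005
```

>>> {"fn": "step_arm", "kwargs": {
  "deltas": [
    [0,0,0,0,0,-8,-1],
    [0,0,0,0,0,-9,-1],
    [0,0,0,0,0,-10,-1],
    [0,0,0,0,0,-30,-1],
    [0,0,0,0,0,-30,-1],
    [0,0,0,0,0,-20,-1],
    [0,0,0,0,0,0,-1],
    [0,0,0,0,0,0,-1],
    [0,0,0,0,0,0,-1]
  ]
}}

```text
time_s: 9.1
tcp_pos: [0.495, -0.0662, 0.2458]
eef_rot: [-179.9, -0.3, -103.8]
contact_force: [-0.3, 0.7, -0.1]
gripper_width: 0.0007
```

```bash
python3 d.py 0.165
python3 - <<'E'
from h import *
S=r.capture("scene")
a=cv2.resize(S[110:250,170:350],None,fx=4,fy=4,interpolation=2)
cv2.imwrite("pics/p6.png",a[:,:,::-1])
np.set_printoptions(precision=1,suppress=True)
for z in (.110,.116,.120,.124): print(z,(proj("scene",np.array([.592,-.09,z]))-[170,110])*4)
E
```

```text
t 9.1 tcp [ 0.495  -0.0662  0.2458] [-179.929    -0.3062 -103.8414] F [-0.2852  0.7327 -0.0861] w 0.0006977097678444623 j [ 15.2161   3.0372 -19.3713   0.3266 -67.6786  60.8184]
delta tool mm [-1.3171 -2.7318 80.8005] rot [-0.0012 -0.0053  0.    ]
0.11 [349.  397.7]
0.116 [348.  390.4]
0.12 [347.4 385.5]
0.124 [346.8 380.5]
```

View pics/p6.png

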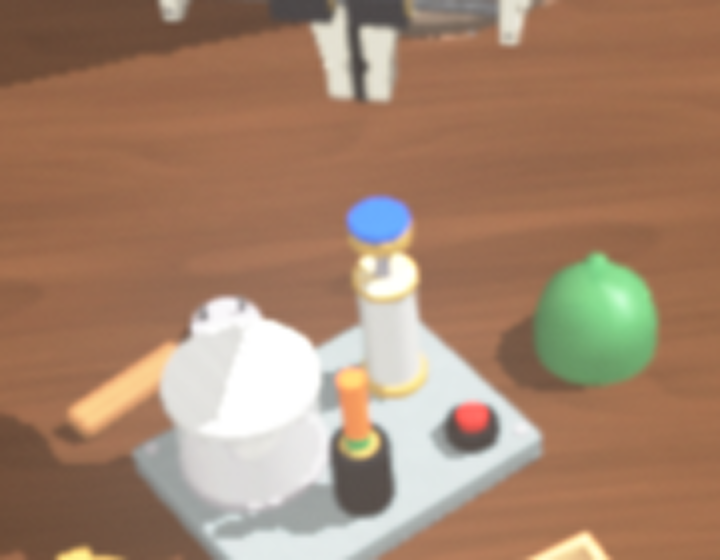

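The pin top did not move on the last stroke. It sits at about (352,377), against a predicted row of 380 for fully out, and the green band shows. The cap is back at its starting pixel (380,220) and the hand is about 90 mm above it.

```bash
python3 -c "
from plant import r
print(r.close_job())"
```

```text
the job is handed in; nothing more can be done
None
```

I charged the tester with five full strokes of the plunger, pushing only on the cap with the closed fingertips. Each stroke went down to its solid stop, with the tip at z = 0.140 m and 22–43 N, and was released fully. I handed the job in at about 9 s; no verdict is reported.

**Last checks (scene view):**
- **Pin:** the green band shows. The pin top did not move between strokes four and five, and its image row (about 377) is within 3–4 zoomed pixels, roughly 3 mm, of the row predicted for fully out (380).
- **Plunger:** the cap is back at its starting pixel, so the plunger is up.
- **Hand:** it is about 90 mm above the cap, and the wrist force is under 1 N.
- **Vent, dome and opener:** they look unmoved. The tray and holder lay mostly outside the last crop, but the arm never went near them.

**Disagreement:** the two camera views placed the cap centre about 4 mm apart. I used the midpoint, which agreed with the position worked out from the tester's base corners to within 1 mm.

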